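Temperature check of a jar at the kitchen counter

ROBOT

A 6-joint arm with a two-finger parallel gripper is mounted at the origin on the work surface. World frame = base frame: x ahead of the robot, y to its left, z up, the work surface at z = 0. Lengths are in mm, angles in rad, forces in N, time in s.
With the tool pointing down it reaches from about 325 to 850 mm from the base axis. Payload 4.4 kg.
Tool frame: the origin (TCP) lies at the very end of the fingers, on their centre line; the grasp point (between the pads) lies 19 mm behind it; z points along the fingers, y is the direction in which the jaws open and shut (so a half turn about z gives the same grasp; the last joint's range is limited). The gripper opens to 94 mm and grips with 3 to 60 N. Pads are 16 mm wide; open, the fingers measure 119 mm over their backs; the gripper's body (75 mm by 177 mm) begins 78 mm behind the grasp point.
Start: joints at [1.117, 0.207, 1.542, -0, 1.393, -0.15], TCP at [171.471, 548.839, 205.447] pointing down, gripper open.
Joint ranges: [-2.73, 2.73], [-0.86, 2.22], [0.23, 2.46], [-1.11, 4.25], [0.08, 2.63], [-2.82, 2.82]. Speed limits (rad/s): [2.79, 2.79, 3.14, 3.14, 3.14, 3.14].

INTERFACE

Orientations are given as a unit quaternion [x, y, z, w].
In Python, from workcell import env gives the robot as it stands.
- The arm moves only by the tool step_arm, never from a script. Its argument "targets" is text: rows parted by semicolons, each of 7 numbers parted by spaces: the turn, a rotation vector about the world's x, y, z in units of 6 degrees (1.0 is 6 degrees), then the shift along the world's x, y, z in units of 30 mm (1.0 is 30 mm), then the finger opening in mm, from 0 to 94. A call has 1 to 12 rows; each row is the pose to reach, as a shift and turn from the pose commanded when the call began; what a row does not reach only later rows make up. A row lasts 1/8 s, in which the tool goes at most 62.5 mm and 10.7 degrees, less where a joint would pass 70% of its speed; a pose out of reach is approached as far as the arm can. A call with a gripper value outside its range is refused whole. The fingers move at their own pace and stop on an object; "grip_force" is the grip in N (left out, the last holds). Time passes only in rows, so rows that repeat a pose let the fingers close. It gives the time, the measured TCP pose, the force and the opening at its end, in the units of the state.
- env.observe(): the state, without advancing time (a new reading comes with each control period).
- env.capture(name): name is "side" or "top"; returns the picture (420x560x3 uint8, blue, green, red); there is no depth.
- env.camera_params(name): a dict with "vfov" (degrees; the focal length in pixels is half the picture's height over the tangent of half this angle, whatever the lens; pixels are square), "cx", "cy" (the principal point, pixels), "dist" ([k1, k2, p1, p2, k3] as OpenCV has them; the pictures are not rectified), "rvec" (rotation vector, rad) and "tvec" (3), from world to camera coordinates, as OpenCV has them. Camera axes: x right, y down, z forward; pixel columns grow to the right and rows downward; lengths in mm; the calibration is good to about 2 mm. A picture is of the moment at which its call begins. camera_params takes no time and is no camera call.
- env.job_done(): hands the job in, once; it reports no verdict.
Trained networks look in the newest picture that a camera, given by its name, has taken for a name from the list of things; names that differ only in an ending like _2 or _b are one class to them, and where a whole thing is asked for, a point or a joint stands for the part that bears it (a point fixed in the world has none). Each returns a list of dicts, best first, with "score" (0 to 1); they miss things now and then, are a little off and sometimes report something else, mostly with a low value. They report only what shows in the picture. A call takes as long as a camera call.
- env.find_in(camera, target): "xy" ([column, row] as shares, 0 to 1, of the picture: columns of its width, rows of its height, amid what is visible of it).
- env.mark_of(camera, target): "xy" ([column, row] as shares, 0 to 1, of the picture: columns of its width, rows of its height: a listed point, or the origin of a listed thing).
The state is a dict: "t": time; "joints": joint angles; "dq": joint speeds; "joint_efforts": joint torques, N m; "tcp_pos": TCP position; "tool_rot": TCP orientation; "wrist_force": force on the tool from outside, world axes, zero at the start; "moment": the same for the moment, N m; "finger_gap": opening from 0.0 (shut) to 1.0 (fully open).
Only numpy, scipy, OpenCV 4.12 (cv2) and the standard library are available. Lean on these libraries where they do the work, as an engineer would, in place of code of your own. Each camera call takes 0.05 s, during which the arm holds its last target. There are 200 camera calls.

TASK

Check the temperature of the medium-sized jar: set it down gently, upright, in the pulled-out tray of the check station and let go of it, then push the tray in until it clicks home in front of the thermometer. Only then squeeze the thermometer's trigger fully against its spring for about a second and let it spring back, and finally pull the tray out again all the way to its front stop, with the jar still standing in it, and let go. Leave everything else on the counter where it is.

Things in the scene. Friction and masses are not known exactly. Their poses are not given: they have to be found in the camera images.
- station: Check station: wooden base plate 270 (x) x 330 (y) x 12 mm, fixed to the counter. Origin on the counter; the plate spans x -135..135, y -130..200 mm. +x points away from the robot (give or take its yaw), z up. It carries two low rails along x with the sliding tray (at y = -45 mm) and, left of them, a pistol-shaped thermometer lying on its side in a cradle.
- squeeze (a point): Where to squeeze, fixed on the station, with its axes, 100 mm above the counter (free air below): midway in y between the grip's back face (30 mm to +y) and the outer face of the resting trigger (30 mm to -y): 60 mm wide over both, 46 mm fully squeezed. 55 mm from the trigger's hinge. Squeeze along y, fingers pointing down from above, pads at this height.
- trigger (a joint): The thermometer's grey trigger: a blade 75 mm long, 10 mm thick, 24 mm high (88 to 112 mm above the counter), hinged about a vertical axis at its barrel end. 0 = released, 0.26 rad = fully squeezed towards the grip. A spring returns it: at the squeeze point it takes about 4 N to start and 9 N to squeeze fully.
- tray (a joint): Tray slide along station +x: 0 = pulled out to the front stop (nearest the robot), 0.110 m = home at the end stop by the nozzle. Starts at 0 to 0.030. About 1 N of friction; between 0.095 and 0.104 a sprung plunger must be overridden (about 9 N), then the tray snaps on to 0.110 and is held there; pulling it out again takes about 6 N.
- seat (a point): Centre of the tray's inner floor, 33 mm above the counter, with the station's axes; moves with the tray. The aluminium tray is 96 x 96 mm outside, 88 x 88 mm inside, its rim 10 mm above this floor.
- handle (a point): Grip point on the tray's black upright handle post, 70 mm above the counter, with the station's axes; moves with the tray, 95 mm to station -x of the seat. The post is 20 x 20 mm, its top 89 mm above the counter, and stands free from 33 mm upwards.
- jar: The jar to check: closed round glass jar with paper label and white lid, 64 mm diameter, 95 mm high, about 0.35 kg; the middle-sized one of the three round jars to the right of the station. Origin at the centre of its underside, z up its axis. Starts standing on the counter.
- shaker: Bystander: slim spice jar, 42 mm diameter, 105 mm high; origin at its underside.
- tub: Bystander: wide low jar, 88 mm diameter, 60 mm high; origin at its underside.
- mug: Bystander: white mug, 80 mm diameter, 90 mm high; origin at its underside.
- bowl: Bystander: white bowl, 110 mm diameter, 60 mm high; origin at its underside.
- carton: Bystander: flat cardboard food box 140 x 90 x 35 mm; origin at its underside.
- spatula: Bystander: kitchen spatula with wooden handle, lying on the counter to the right of the robot.
- sauce: Bystander: upright brown sauce bottle, 62 mm diameter, 170 mm high; origin at its underside.
- barrel (a point): Middle of the thermometer's grey barrel, 100 mm above the counter, with the station's axes, fixed. The barrel is 54 (x) x 150 (y) x 44 mm; its clamp bands reach 126 mm above the counter. The black round nozzle points to -y, at the tray's home place. The level black grip, 30 mm thick in y and 34 mm in z, runs from the barrel 154 mm towards -x, with the trigger beside it on its -y side.

How it is judged (in metres and radians):
On the way, in this order (a step that is already met when the one before it is completed fails the run):
1. the jar stands upright in the tray, let go, with the tray still pulled out (horizontal distance between jar and seat below 0.018 m and z of jar in the frame of seat between -0.005 and 0.005 m and angle between jar's own z axis and vertical below 0.1 rad and contact force between jar and the fingers below 0.1 N and value of joint tray below 0.09 m), for 0.2 s.
2. the tray has clicked home with the jar standing in it (horizontal distance between jar and seat below 0.018 m and z of jar in the frame of seat between -0.005 and 0.005 m and angle between jar's own z axis and vertical below 0.1 rad and value of joint tray above 0.106 m), for 0.2 s.
3. the trigger is squeezed fully (over 0.20 rad) for 0.3 s with the tray home (all of step 2 and value of joint trigger above 0.2 rad), for 0.3 s.
4. the trigger is released with the tray still home (all of step 2 and value of joint trigger below 0.03 rad), for 0.2 s.
5. the tray is pulled out to its front stop with the jar in it (horizontal distance between jar and seat below 0.018 m and z of jar in the frame of seat between -0.005 and 0.005 m and angle between jar's own z axis and vertical below 0.1 rad and value of joint tray below 0.006 m), for 0.2 s.
At the end, for the whole second after the job is handed in: The tray is pulled out to within 6 mm of its front stop, the trigger is released (under 0.03 rad), and the jar stands at rest and upright (within 0.1 rad) on the tray's floor, within 18 mm of its centre (all of step 5 and value of joint trigger below 0.03 rad and linear speed of jar below 0.02 m/s); the robot touches nothing.
It fails at once if the trigger is squeezed (over 0.12 rad) while the tray is not home (value of joint trigger above 0.12 rad and value of joint tray below 0.1 m).
It fails at once if the jar is dropped or flung: over 0.7 m/s with no finger on it (contact force between jar and the fingers below 0.1 N and linear speed of jar above 0.7 m/s).
It fails at once if the jar is tipped by more than 0.6 rad (angle between jar's own z axis and vertical above 0.6 rad).
It fails at once if a bystander is moved by more than 30 mm (distance of any of shaker, tub, mug, bowl, carton, spatula, sauce from where it was at the start of the episode above 0.03 m).
It also fails if it takes over 72 s, if anything falls off the work surface, if the arm or the gripper's body presses on something with over 40 N, if the wrist force passes 120 N, or if a joint passes its speed limit or range.

## Working session

There is one attempt and no reset: what is moved stays moved. The work goes in short steps, Python scripts to look and compute and a tool call to move; the robot and the scene stay as the last step left them, time stands still between calls to the robot, and variables do not carry over. Pictures are saved under pics/ and viewed, about 8 in all and at most 12, crops included, and the job is handed in when it is done.

Besides the shell and the picture viewer there is one more tool, called after ">>>" as a command line: name --argument value ..., lists and objects as JSON in quotes. step_arm: Moves the arm, as the interface text tells. Its arguments: {"type":"object","properties":{"targets":{"type":"string"},"grip_force":{"type":"number"}},"required":["targets"]}

```bash
mkdir -p pics
cat > h.py <<'E'
import numpy as np, cv2
from workcell import env
def cam(n):
    p=env.camera_params(n); f=210/np.tan(np.radians(p["vfov"])/2)
    K=np.array([[f,0,p["cx"]],[0,f,p["cy"]],[0,0,1.]])
    return K,np.array(p["dist"],float),np.array(p["rvec"],float),np.array(p["tvec"],float)
def ray(n,xy):
    K,d,r,t=cam(n); R=cv2.Rodrigues(r)[0]
    u=cv2.undistortPoints(np.array([[[xy[0]*560,xy[1]*420]]]),K,d)[0,0]
    return -R.T@t, R.T@np.array([u[0],u[1],1])
def onz(n,xy,z):
    c,v=ray(n,xy); return c+v*(z-c[2])/v[2]
def proj(n,P):
    K,d,r,t=cam(n); return cv2.projectPoints(np.array(P,float).reshape(-1,1,3),r,t,K,d)[0][:,0]
E
python3 - <<'E'
from h import *
for n in("top","side"):
    im=env.capture(n); cv2.imwrite(f"pics/{n}0.png",im)
    c,_=ray(n,(.5,.5)); print(n,c.round())
    for k,z in(("station",0),("squeeze",100),("seat",33),("handle",70),("barrel",100),("jar",0),("shaker",0),("tub",0),("mug",0),("sauce",0),("carton",0),("bowl",0)):
        for m in env.mark_of(n,k)[:2]: print(n,k,round(m["score"],2),(np.array(m["xy"])*[560,420]).round(),onz(n,m["xy"],z).round(1))
E
```

```text
top [ 364.  -11. 1421.]
top station 0.79 [252. 195.] [621.5  86.8   0. ]
top station 0.35 [263. 233.] [486.6  48.7   0. ]
top squeeze 0.57 [209. 194.] [607.8 224.7 100. ]
top seat 0.95 [259. 208.] [571.3  60.5  33. ]
top seat 0.54 [341. 280.] [ 322.1 -219.9   33. ]
top handle 0.64 [408. 274.] [ 340.1 -439.9   70. ]
top handle 0.62 [263. 234.] [477.5  44.4  70. ]
top barrel 0.86 [213. 175.] [672.9 211.4 100. ]
top jar 0.61 [398. 226.] [ 507.4 -433.7    0. ]
top shaker 0.7 [349. 248.] [ 431.8 -255.1    0. ]
top tub 0.56 [344. 206.] [ 580.5 -239.6    0. ]
top mug 0.8 [406. 271.] [ 347.8 -455.3    0. ]
top sauce 0.74 [159. 187.] [652.6 425.2   0. ]
top carton 0.72 [347. 159.] [ 754.7 -256.4    0. ]
top carton 0.68 [157. 251.] [423.9 423.4   0. ]
top bowl 0.62 [346. 158.] [ 757.7 -253.2    0. ]
side [-384. -954.  821.]
side station 0.73 [282. 216.] [615.3  86.3   0. ]
side station 0.29 [175. 208.] [396.  409.2   0. ]
side squeeze 0.8 [252. 179.] [606.6 222.2 100. ]
side seat 0.7 [279. 217.] [565.5  45.   33. ]
side seat 0.47 [250. 179.] [692.  335.7  33. ]
side handle 0.72 [257. 217.] [475.3  51.5  70. ]
side barrel 0.78 [270. 173.] [685.9 214.  100. ]
side jar 0.7 [390. 303.] [ 490.1 -437.8    0. ]
side shaker 0.67 [315. 280.] [ 427.4 -236.4    0. ]
side tub 0.66 [353. 257.] [ 590.3 -242.2    0. ]
side tub 0.48 [255. 219.] [541.2 139.2   0. ]
side mug 0.93 [364. 337.] [ 343.5 -466.2    0. ]
side sauce 0.64 [227. 182.] [658.  438.9   0. ]
side carton 0.66 [176. 209.] [394.6 397.5   0. ]
side carton 0.33 [351. 259.] [ 575.2 -243.6    0. ]
side bowl 0.71 [386. 236.] [ 749.8 -246.6    0. ]
```

```bash
python3 -c "
import cv2,numpy as np
a=[cv2.imread(f'pics/{n}0.png') for n in('top','side')]
cv2.imwrite('pics/b.png',cv2.resize(np.vstack(a),(400,600)))"
```

```text
(no output)
```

View pics/top0.png

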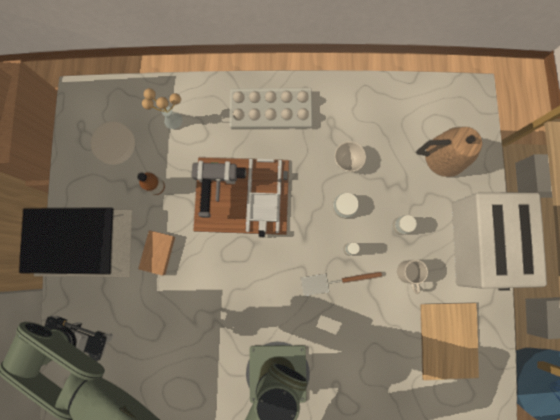

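View pics/side0.png

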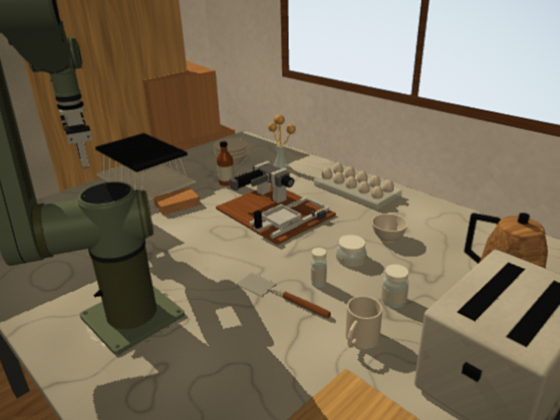

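The top view shows the station plate at about (195–291, 158–233), with tray seat at (265,207) and handle at (262,234). The medium jar is at (407,224), the tub at (347,205) and the shaker at (353,249). I'll enlarge for precise corners.

Run:
```python
import cv2,numpy as np
t=cv2.imread('pics/top0.png');s=cv2.imread('pics/side0.png')
f=lambda i,x0,y0,x1,y1,k:cv2.resize(i[y0:y1,x0:x1],None,fx=k,fy=k,interpolation=cv2.INTER_CUBIC)
cv2.imwrite('pics/c1.png',f(t,185,150,300,245,6))
a=f(t,385,205,435,255,6); b=f(s,370,255,420,315,5); 
c=f(s,210,155,345,245,5)
cv2.imwrite('pics/c2.png',c)
o=np.zeros((300,600,3),np.uint8); o[:300,:300]=a; o[:300,310:560]=b; cv2.imwrite('pics/c3.png',o)
```

```text
(no output)
```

View pics/c1.png

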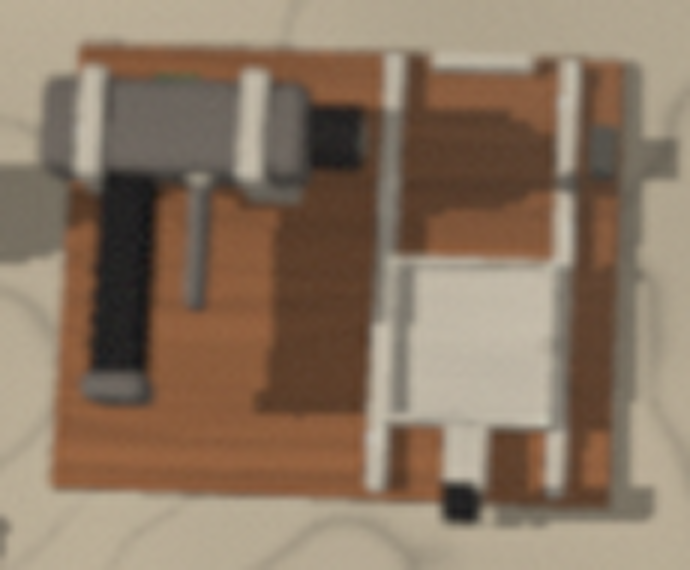

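View pics/c3.png

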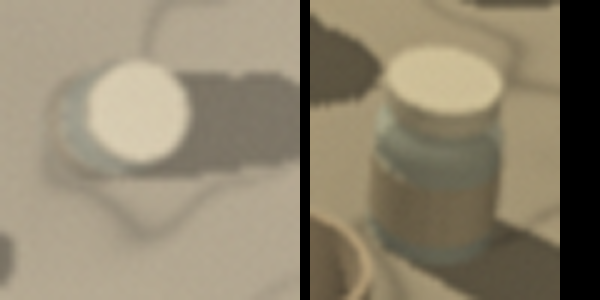

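Crop c1 gives the plate corners at about TL (80,44), TR (622,62), BL (52,488), BR (610,503). The tray rim spans about (390,259)–(560,424) and the handle top is at (461,502). In c3 the jar lid centre is at (138,111) in the top view and (133,80) in the side crop.

Run:
```python
from h import *
from scipy.optimize import least_squares
g=lambda u,v,x0,y0,k:np.array([x0+(u+.5)/k-.5,y0+(v+.5)/k-.5])/[560,420]
T=lambda u,v:g(u,v,185,150,6)
B=[(135,200),(135,-130),(-135,200),(-135,-130)]
c=[onz("top",T(*p),12)[:2] for p in((80,44),(622,62),(52,488),(610,503))]
def tf(q,p): a=q[2];R=np.array([[np.cos(a),-np.sin(a)],[np.sin(a),np.cos(a)]]);return q[:2]+R@np.array(p,float)
r=least_squares(lambda q:np.ravel([tf(q,b)-x for b,x in zip(B,c)]),[620,85,0]);q=r.x
print("station",q.round(3),r.fun.round(1))
inv=lambda w:tf([0,0,-q[2]],w[:2]-q[:2]).round(1)
for p,z in(((393,257),43),((563,262),43),((388,422),43),((555,425),43),((461,502),89),((308,137),100),((123,180),117),((121,385),117),((195,300),112),((360,137),100)): print(p,inv(onz("top",T(*p),z)))
# network marks both cams
for k,z in(("seat",33),("handle",70),("squeeze",100),("barrel",100),("station",0)):
  for n in("top","side"):
    for i in range(1):
        env.capture(n); m=max(env.mark_of(n,k),key=lambda m:m["score"]); w=onz(n,m["xy"],z); print(k,n,w.round(1),inv(w))
print("lid",onz("top",g(138,111,385,205,6),95).round(1),onz("side",g(133,80,370,255,5),95).round(1))
```

```text
station [ 6.19919e+02  9.00770e+01 -3.70000e-02] [ 1.   1.8  2.7 -2.  -0.9  1.5 -2.8 -1.3]
(393, 257) [3.6 1.4]
(563, 262) [  3.7 -97. ]
(388, 422) [-92.4   0.3]
(555, 425) [-91.2 -95.4]
(461, 502) [-140.9  -45.5]
(308, 137) [59.8 47.2]
(123, 180) [ 28.6 146.4]
(121, 385) [-85.4 140.9]
(195, 300) [-36.4 103.7]
(360, 137) [60.6 18.1]
seat top [574.8  51.1  33. ] [-43.6 -40.6]
seat side [566.5  49.7  33. ] [-51.9 -42.4]
handle top [476.9  54.6  70. ] [-141.6  -40.8]
handle side [457.5  38.7  70. ] [-160.4  -57.4]
squeeze top [683.9 214.3 100. ] [ 59.3 126.5]
squeeze side [597.2 214.3 100. ] [-27.4 123.2]
barrel top [684.2 203.1 100. ] [ 60.  115.4]
barrel side [701.5 221.3 100. ] [ 76.6 134.2]
station top [623.1  95.5   0. ] [3.  5.5]
station side [633.2 107.3   0. ] [12.6 17.7]
lid [ 507.3 -437.3   95. ] [ 502.6 -438.9   95. ]
```

View pics/c2.png

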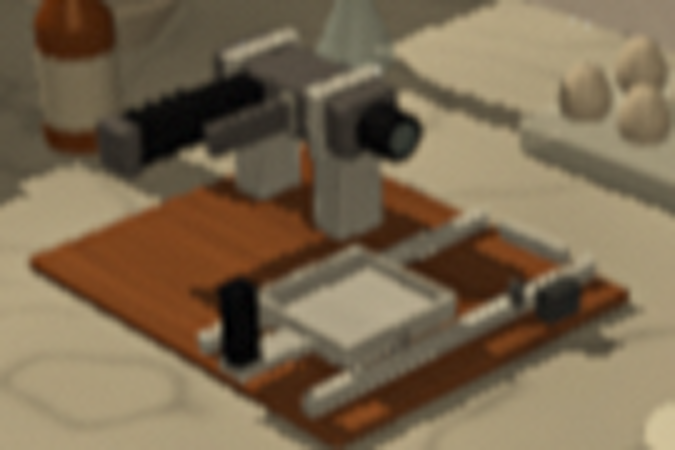

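Run:
```python
from h import *
from scipy.spatial.transform import Rotation as R
s=env.observe(); print(s); M=R.from_quat(s["tool_rot"]).as_matrix(); print(M.round(3)); print("jaw yaw deg",np.degrees(np.arctan2(M[1,1],M[0,1])))
```

```text
{'t': 2.3, 'joints': array([ 1.11749621e+00,  2.06641177e-01,  1.54153044e+00, -1.25155767e-05,
        1.39352848e+00, -1.50484860e-01]), 'dq': array([-0.00020565, -0.00098674, -0.00159059,  0.00159143, -0.00107528,
        0.00028538]), 'joint_efforts': array([-4.53229068e-04, -3.70872009e+01, -2.81754452e+01,  6.99039479e-02,
        2.74595636e-02, -3.65750267e-06]), 'tcp_pos': array([171.46437391, 548.81104674, 205.40879914]), 'tool_rot': array([ 1.50828713e-01,  9.88559910e-01, -5.31259024e-05, -1.00925659e-05]), 'wrist_force': array([ 0.38827221, -0.6257457 ,  0.29755318]), 'moment': array([0.00724227, 0.01480981, 0.03246967]), 'finger_gap': 0.9955385745330781}
[[-0.955  0.298 -0.   ]
 [ 0.298  0.955 -0.   ]
 [ 0.    -0.    -1.   ]]
jaw yaw deg 72.65009057672832
```

>>> step_arm --targets "0 0 0 9.3 -17.3 1.5 94;0 0 0 9.3 -17.3 1.5 94;0 0 0 9.3 -17.3 1.5 94;0 0 0 9.3 -17.3 1.5 94;0 0 0 9.3 -17.3 1.5 94;0 0 0 9.3 -17.3 1.5 94;0 0 0 9.3 -17.3 1.5 94;0 0 0 9.3 -17.3 1.5 94;0 0 0 9.3 -17.3 1.5 94;0 0 0 9.3 -17.3 1.5 94;0 0 0 11.1 -32.9 1.5 94;0 0 0 11.1 -32.9 1.5 94"

```text
t: 3.8
tcp_pos: [465.1, -96.0, 250.8]
tool_rot: [0.15, 0.989, 0.0, 0.001]
wrist_force: [0.5, -0.6, 0.0]
finger_gap: 1.003
```

>>> step_arm --targets "0 0 0 1.3 -11.3 0 94;0 0 0 1.3 -11.3 0 94;0 0 0 1.3 -11.3 0 94;0 0 0 1.3 -11.3 0 94;0 0 0 1.3 -11.3 0 94;0 0 0 1.3 -11.3 -2 94;0 0 0 1.3 -11.3 -2 94;0 0 0 1.3 -11.3 -2 94;0 0 0 1.3 -11.3 -2 94"

```text
t: 4.92
tcp_pos: [505.1, -433.0, 193.4]
tool_rot: [0.15, 0.989, -0.001, 0.002]
wrist_force: [-0.1, 0.4, 1.1]
finger_gap: 1.001
```

Run:
```python
from h import *
s=env.observe(); print(s["t"],s["tcp_pos"].round(1),s["joints"].round(2))
t=env.capture("top");d=env.capture("side")
for n in("top","side"): print(n,proj(n,[s["tcp_pos"],[505,-438,95],[505,-438,0]]).round(1).tolist())
f=lambda i,x0,y0,x1,y1,k:cv2.resize(i[y0:y1,x0:x1],None,fx=k,fy=k,interpolation=cv2.INTER_CUBIC)
cv2.imwrite('pics/d.png',np.hstack([f(t,370,190,440,270,5),f(d,350,225,430,305,5)]))
```

```text
4.925 [ 505.1 -433.   193.4] [-0.84  0.4   1.32  0.    1.42 -2.11]
top [[416.1, 220.3], [407.8, 223.8], [399.5, 226.7]]
side [[398.3, 235.9], [396.5, 270.0], [393.2, 299.9]]
```

View pics/d.png

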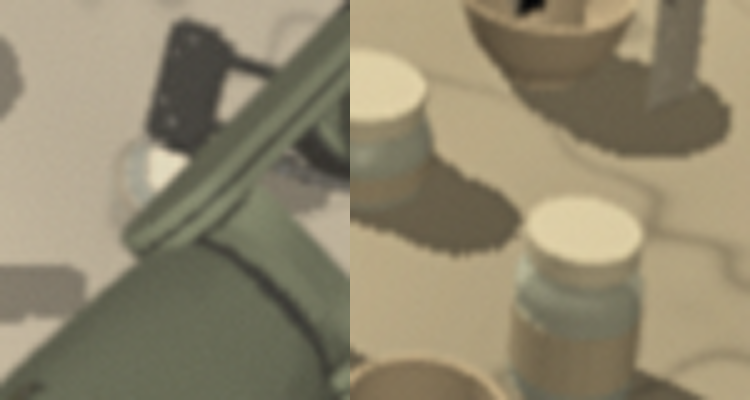

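Run:
```python
from h import *
p=np.array([505,-433,193.4]); j=np.array([.298,.955,0])
print(proj("side",[p,p+53*j,p-53*j,p+[0,0,70]]).round(1).tolist())
d=env.capture("side"); cv2.imwrite('pics/e.png',cv2.resize(d[150:320,310:480],None,fx=3.5,fy=3.5,interpolation=cv2.INTER_CUBIC))
```

```text
[[398.3, 235.9], [384.5, 226.1], [413.1, 246.5], [401.0, 210.6]]
```

View pics/e.png

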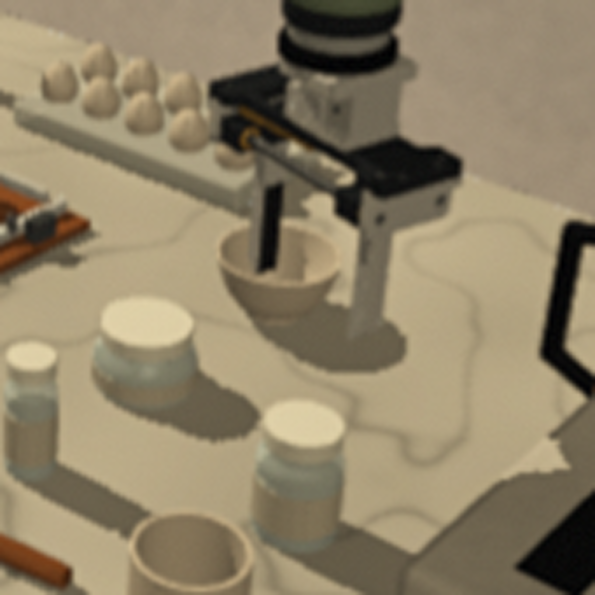

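The fingers sit where the calibration predicts: the near finger tip is at about (360,336) in the crop. The lid centre at (303,424) agrees with the jar at (505,-438). Descending and grasping.

>>> step_arm --targets "0 0 0 0 -0.15 -1.5 94;0 0 0 0 -0.15 -3 94;0 0 0 0 -0.15 -4.2 94;0 0 0 0 -0.15 -5.1 94;0 0 0 0 -0.15 -5.1 94;0 0 0 0 -0.15 -5.1 60;0 0 0 0 -0.15 -5.1 55;0 0 0 0 -0.15 -5.1 50;0 0 0 0 -0.15 -5.1 50;0 0 0 0 -0.15 -5.1 50;0 0 0 0 -0.15 -5.1 50" --grip_force 20

```text
t: 6.45
tcp_pos: [504.4, -438.6, 38.8]
tool_rot: [0.151, 0.989, -0.001, 0.001]
wrist_force: [-0.4, 0.7, 5.3]
finger_gap: 0.674
```

>>> step_arm --targets "0 0 0 0 0 0.6 50;0 0 0 0 0 2 50;0 0 0 0 0 3.5 50;0 0 0 0 0 4.5 50;0 0 0.5 0.1 1 4.5 50;0 0 1 0.4 2.5 4.5 50;0 0 1.5 0.7 4 4.5 50;0 0 2 0.9 6 4.5 50;0 0 2.5 1.2 8 4.5 50;0 0 2.5 1.6 10 4.5 50;0 0 2.5 2 12 4.5 50;0 0 2.5 2.2 13.5 4.5 50"

```text
t: 7.95
tcp_pos: [569.1, -30.0, 172.1]
tool_rot: [0.02, 1.0, 0.0, -0.001]
wrist_force: [0.8, 0.3, -3.9]
finger_gap: 0.674
```

>>> step_arm --targets "0 0 0 0.1 1.4 0 50;0 0 0 0.1 2.4 0 50;0 0 0 0.1 2.7 0 50;0 0 0 0.1 2.7 -1 50;0 0 0 0.1 2.7 -2 50;0 0 0 0.1 2.7 -2.6 50;0 0 0 0.1 2.7 -2.9 50;0 0 0 0.1 2.7 -2.9 50"

```text
t: 8.95
tcp_pos: [572.7, 47.8, 85.2]
tool_rot: [0.021, 1.0, -0.0, -0.0]
wrist_force: [0.1, -0.2, -3.2]
finger_gap: 0.672
```

Run:
```python
from h import *
s=env.observe(); print(s["t"],s["tcp_pos"].round(1),s["wrist_force"].round(1)); t=s["tcp_pos"]
d=env.capture("side"); print(proj("side",[[t[0],t[1],t[2]-38.8],[574,47,33]]).round(1).tolist())
cv2.imwrite('pics/f.png',cv2.resize(d[130:250,205:355],None,fx=5,fy=5,interpolation=cv2.INTER_CUBIC))
```

```text
8.95 [572.7  47.8  85.2] [ 0.1 -0.2 -3.2]
[[280.4, 212.5], [280.9, 216.0]]
```

View pics/f.png

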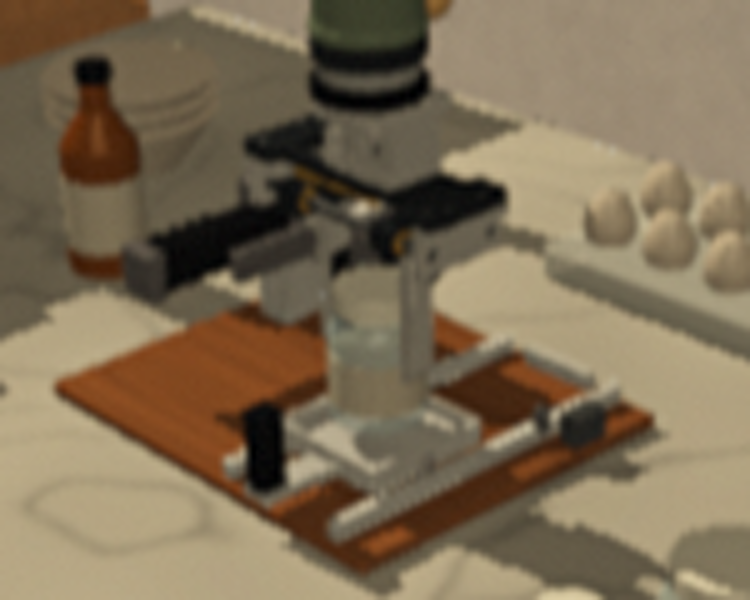

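The side crop shows the jar hanging over the tray (rim corners about (283,408), (378,483), (480,425)), centred to within a few mm. Lowering.

>>> step_arm --targets "0 0 0 0 0 -0.2 50;0 0 0 0 0 -0.3 50;0 0 0 0 0 -0.37 50;0 0 0 0 0 -0.42 50;0 0 0 0 0 -0.42 50;0 0 0 0 0 -0.42 50"

```text
t: 9.75
tcp_pos: [572.9, 48.2, 72.9]
tool_rot: [0.02, 1.0, -0.0, 0.0]
wrist_force: [-0.5, -0.1, -3.6]
finger_gap: 0.672
```

>>> step_arm --targets "0 0 0 0 0 -0.03 50;0 0 0 0 0 -0.06 50;0 0 0 0 0 -0.09 50;0 0 0 0 0 -0.09 50"

```text
t: 10.25
tcp_pos: [574.3, 48.1, 71.7]
tool_rot: [0.02, 1.0, -0.0, 0.002]
wrist_force: [-0.8, 0.7, 5.5]
finger_gap: 0.677
```

>>> step_arm --targets "0 0 0 0 0 0.05 50;0 0 0 0 0 0.05 68;0 0 0 0 0 0.05 74;0 0 0 0 0 0.05 90;0 0 0 0 0 0.05 94;0 0 0 0 0 0.05 94;0 0 0 0 0 1.5 94;0 0 0 0 0 3 94;0 0 0 0 0 4.5 94;0 0 0 0 0 5.5 94;0 0 0 0 0 5.5 94"

```text
t: 11.62
tcp_pos: [574.9, 48.0, 238.4]
tool_rot: [0.02, 1.0, -0.0, 0.003]
wrist_force: [-1.0, -0.2, -0.2]
finger_gap: 1.002
```

Run:
```python
from h import *
s=env.observe(); print(s["t"],s["tcp_pos"].round(1),s["wrist_force"].round(1))
for n in("side","top"):
    d=env.capture(n)
    for k,z in(("jar",33),("seat",33),("handle",70)):
        for m in env.mark_of(n,k)[:1]: print(n,k,round(m["score"],2),onz(n,m["xy"],z).round(1))
    if n=="side": cv2.imwrite('pics/g.png',cv2.resize(d[130:250,205:355],None,fx=4,fy=4,interpolation=cv2.INTER_CUBIC))
```

```text
11.625 [574.9  48.  238.4] [-1.  -0.2 -0.2]
side jar 0.94 [550.8  35.9  33. ]
side seat 0.62 [585.   52.4  33. ]
side handle 0.7 [475.5  46.7  70. ]
top jar 0.68 [563.4  45.9  33. ]
top seat 0.71 [573.4  54.2  33. ]
top handle 0.74 [474.4  45.2  70. ]
```

View pics/g.png

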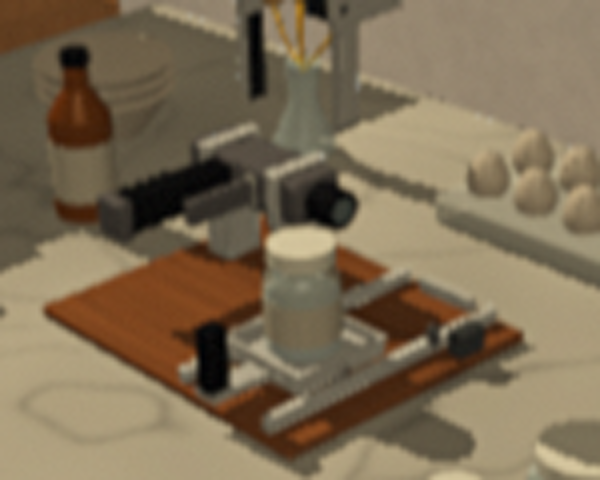

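The jar stands upright in the tray: lid at (302,243), rim around its base, handle post at (212,355). Now the handle.

>>> step_arm --targets "0 0 0 -1.5 0 0 94;0 0 0 -3 0 0 94;0 0 0 -3.25 0 0 94;0 0 0 -3.25 0 -1.5 94;0 0 0 -3.25 0 -3 94;0 0 0 -3.25 0 -4.5 94;0 0 0 -3.25 0 -5.7 94;0 0 0 -3.25 0 -6.2 94;0 0 0 -3.25 0 -6.2 94"

```text
t: 13.15
tcp_pos: [475.1, 48.2, 48.5]
tool_rot: [0.021, 1.0, 0.0, -0.001]
wrist_force: [-0.5, 0.1, -0.4]
finger_gap: 1.002
```

Run:
```python
from h import *
s=env.observe(); print(s["t"],s["tcp_pos"].round(1),s["wrist_force"].round(1))
d=env.capture("side"); print(proj("side",[s["tcp_pos"]]))
cv2.imwrite('pics/i.png',cv2.resize(d[130:250,205:355],None,fx=4,fy=4,interpolation=cv2.INTER_CUBIC))
```

```text
13.15 [475.1  48.2  48.5] [-0.5  0.1 -0.4]
[[258.19739576 222.89485514]]
```

View pics/i.png

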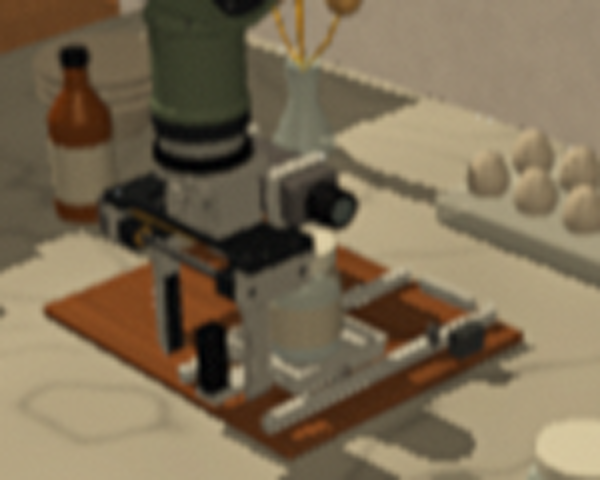

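The post at (212,355) stands between the finger tips at (172,350) and (258,390). Closing.

>>> step_arm --targets "0 0 0 0 0 0 60;0 0 0 0 0 0 30;0 0 0 0 0 0 12;0 0 0 0 0 0 12;0 0 0 0 0 0 12;0 0 0 0 0 0 12;0 0 0 0 0 0 12;0 0 0 0 0 0 12" --grip_force 30

```text
t: 14.2
tcp_pos: [475.3, 51.2, 49.0]
tool_rot: [0.022, 1.0, 0.003, 0.0]
wrist_force: [0.7, 10.7, -0.5]
finger_gap: 0.21
```

>>> step_arm --targets "0 0 0 0 0.12 0 12;0 0 0 0.15 0.11 0 12;0 0 0 0.4 0.1 0 12;0 0 0 0.75 0.09 0 12;0 0 0 1.1 0.08 0 12;0 0 0 1.45 0.07 0 12;0 0 0 1.8 0.05 0 12;0 0 0 2.15 0.04 0 12;0 0 0 2.5 0.03 0 12;0 0 0 2.8 0.02 0 12;0 0 0 2.95 0.01 0 12;0 0 0 2.95 0.01 0 12"

```text
t: 15.7
tcp_pos: [564.0, 47.7, 49.1]
tool_rot: [0.021, 1.0, -0.001, -0.001]
wrist_force: [-3.7, -5.0, 0.3]
finger_gap: 0.212
```

>>> step_arm --targets "0 0 0 0.1 0 0 12;0 0 0 0.2 0 0 12;0 0 0 0.3 0 0 12;0 0 0 0.4 0 0 12;0 0 0 0.5 0 0 12;0 0 0 0.55 0 0 12;0 0 0 0.55 0 0 12"

```text
t: 16.58
tcp_pos: [580.1, 47.1, 48.6]
tool_rot: [0.02, 1.0, -0.001, -0.001]
wrist_force: [-1.6, -6.9, -0.8]
finger_gap: 0.21
```

>>> step_arm --targets "0 0 0 0.1 0.05 0 12;0 0 0 0.2 0.1 0 12;0 0 0 0.3 0.1 0 12;0 0 0 0.35 0.1 0 12;0 0 0 0.35 0.1 0 12"

```text
t: 17.2
tcp_pos: [581.0, 47.1, 48.2]
tool_rot: [0.02, 1.0, -0.004, -0.012]
wrist_force: [-25.0, -15.7, 18.8]
finger_gap: 0.209
```

>>> step_arm --targets "0 0 0 -0.15 -0.1 0 12;0 0 0 -0.3 -0.2 0 12;0 0 0 -0.3 -0.2 0 12;0 0 0 -0.3 -0.2 0 30;0 0 0 -0.3 -0.2 0 60;0 0 0 -0.3 -0.2 0 80;0 0 0 -0.3 -0.2 0 80;0 0 0 -0.3 -0.2 1.5 80;0 0 0 -0.3 -0.2 3 80;0 0 0 -0.3 -0.2 5 80;0 0 0 -0.3 -0.2 5 80"

```text
t: 18.58
tcp_pos: [586.3, 45.1, 206.2]
tool_rot: [0.021, 1.0, -0.0, 0.007]
wrist_force: [0.3, -0.0, -0.8]
finger_gap: 0.851
```

Run:
```python
from h import *
s=env.observe(); print(s["t"],s["tcp_pos"].round(1),s["wrist_force"].round(1))
for n in("side","top"):
    d=env.capture(n)
    for k,z in(("seat",33),("handle",70),("squeeze",100)):
        for m in env.mark_of(n,k)[:1]: print(n,k,round(m["score"],2),onz(n,m["xy"],z).round(1))
    if n=="side": cv2.imwrite('pics/j.png',cv2.resize(d[130:250,205:355],None,fx=5,fy=5,interpolation=cv2.INTER_CUBIC))
print(proj("side",[[605,220,100],[605,190,100],[605,250,100],[583,46,89]]).round(1))
```

```text
18.575 [586.3  45.1 206.2] [ 0.3 -0.  -0.8]
side seat 0.69 [673.5  45.4  33. ]
side handle 0.88 [561.2  26.3  70. ]
side squeeze 0.86 [584.3 199.1 100. ]
top handle 0.38 [582.8  46.4  70. ]
top squeeze 0.75 [610.2 223.  100. ]
[[252.1 179.3]
 [257.8 181.9]
 [246.5 176.9]
 [282.7 200.1]]
```

View pics/j.png

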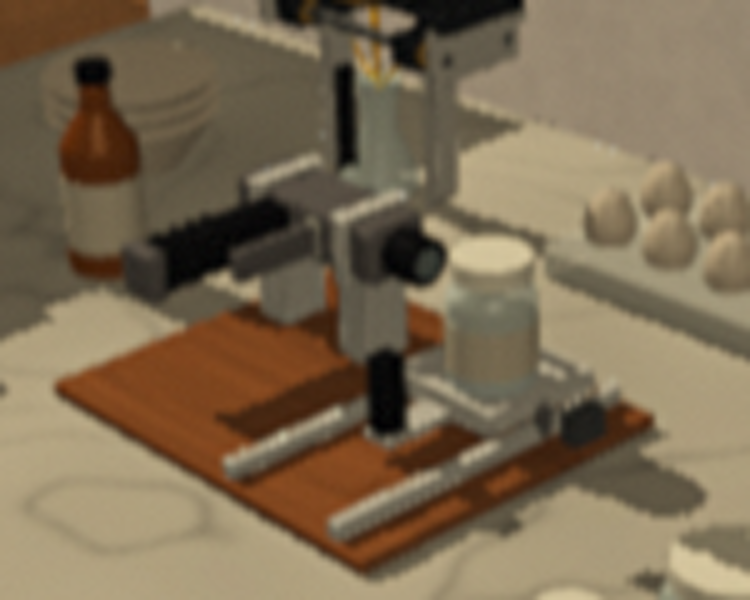

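Side crop: the tray is home at the far end (post at (385,390), jar upright beside the nozzle), with the trigger blade at (235–315, 225–275). Going above the squeeze point.

>>> step_arm --targets "0 0 0 0.2 1.5 0 94;0 0 0 0.4 3.5 0 94;0 0 0 0.6 5 0 94;0 0 0 0.67 5.85 0 94;0 0 0 0.67 5.85 0 94;0 0 0 0.67 5.85 0 94;0 0 0 0.67 5.85 0 94"

```text
t: 19.85
tcp_pos: [601.9, 219.5, 199.0]
tool_rot: [0.021, 1.0, -0.0, -0.0]
wrist_force: [-0.0, 0.8, 0.5]
finger_gap: 1.002
```

>>> step_arm --targets "0 0 0 0.15 0.02 0 94;0 0 0 0.15 0.02 -1 94;0 0 0 0.15 0.02 -2 94;0 0 0 0.15 0.02 -3 94;0 0 0 0.15 0.02 -3.7 94;0 0 0 0.15 0.02 -3.9 94;0 0 0 0.15 0.02 -3.9 94"

```text
t: 20.72
tcp_pos: [606.8, 221.5, 82.4]
tool_rot: [0.021, 1.0, 0.0, 0.0]
wrist_force: [0.5, 0.3, 1.5]
finger_gap: 0.998
```

Run:
```python
from h import *
s=env.observe(); print(s["t"],s["tcp_pos"].round(1),s["wrist_force"].round(1))
d=env.capture("side")
cv2.imwrite('pics/k.png',cv2.resize(d[130:250,205:355],None,fx=5,fy=5,interpolation=cv2.INTER_CUBIC))
```

```text
20.725 [606.8 221.5  82.4] [0.5 0.3 1.5]
```

View pics/k.png

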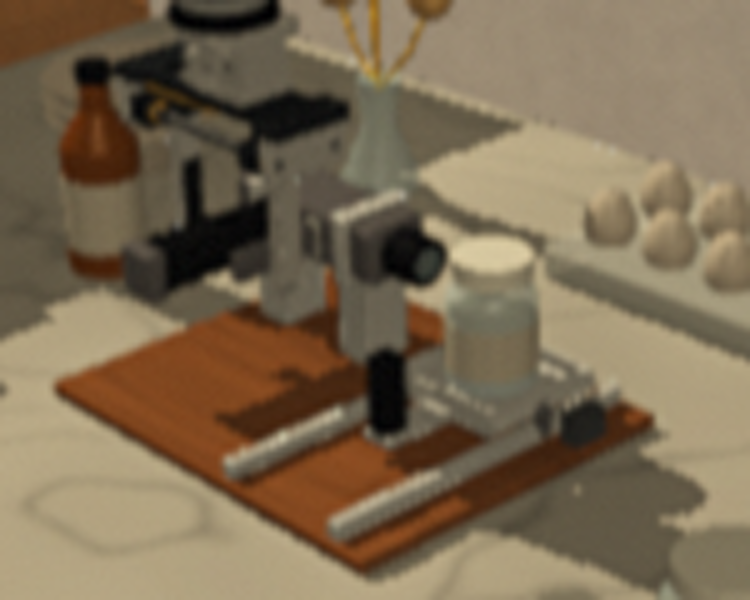

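The fingers straddle the grip and trigger: near finger at (285,230) in front of the trigger, far one behind the grip at (195,190). Squeezing.

>>> step_arm --targets "0 0 0 0 0 0 70;0 0 0 0 0 0 55;0 0 0 0 0 0 42;0 0 0 0 0 0 42;0 0 0 0 0 0 42;0 0 0 0 0 0 42;0 0 0 0 0 0 42;0 0 0 0 0 0 42;0 0 0 0 0 0 42;0 0 0 0 0 0 42;0 0 0 0 0 0 42;0 0 0 0 0 0 42" --grip_force 18

```text
t: 22.28
tcp_pos: [606.8, 226.8, 82.2]
tool_rot: [0.02, 1.0, 0.004, 0.001]
wrist_force: [2.4, 12.7, -3.6]
finger_gap: 0.516
```

>>> step_arm --targets "0 0 0 0 0.1 0 42;0 0 0 0 0.2 0 40;0 0 0 0 0.25 0 40;0 0 0 0 0.25 0 40;0 0 0 0 0.25 0 40;0 0 0 0 0.25 0 40;0 0 0 0 0.25 0 40;0 0 0 0 0.25 0 40;0 0 0 0 0.25 0 40;0 0 0 0 0.25 0 40" --grip_force 30

```text
t: 23.52
tcp_pos: [606.7, 227.0, 82.4]
tool_rot: [0.021, 1.0, -0.001, 0.0]
wrist_force: [0.3, -4.3, 1.2]
finger_gap: 0.507
```

The gap is ~48 mm. That is what a 16 mm flat pad gives against the blade tilted to its stop, even with 30 N, so the trigger is fully squeezed. Releasing.

>>> step_arm --targets "0 0 0 0 -0.05 0 60;0 0 0 0 -0.05 0 80;0 0 0 0 -0.05 0 94;0 0 0 0 -0.05 0 94;0 0 0 0 -0.05 0 94;0 0 0 0 -0.05 0 94;0 0 0 0 -0.05 1.5 94;0 0 0 0 -0.05 3 94;0 0 0 0 -0.05 4 94;0 0 0 0 -0.05 4 94"

```text
t: 24.78
tcp_pos: [608.6, 228.3, 205.8]
tool_rot: [0.02, 1.0, 0.001, 0.004]
wrist_force: [0.3, -0.6, -0.1]
finger_gap: 1.003
```

>>> step_arm --targets "0 0 0 -0.2 -1.5 0 94;0 0 0 -0.4 -3.5 0 94;0 0 0 -0.6 -5 0 94;0 0 0 -0.8 -6.05 0 94;0 0 0 -0.8 -6.05 0 94;0 0 0 -0.8 -6.05 0 94;0 0 0 -0.8 -6.05 0 94"

```text
t: 25.65
tcp_pos: [582.2, 47.3, 201.4]
tool_rot: [0.02, 1.0, 0.0, -0.001]
wrist_force: [0.2, 0.0, 0.5]
finger_gap: 1.0
```

Run:
```python
from h import *
s=env.observe(); print(s["t"],s["tcp_pos"].round(1),s["wrist_force"].round(1))
d=env.capture("side")
cv2.imwrite('pics/l.png',cv2.resize(d[130:250,205:355],None,fx=5,fy=5,interpolation=cv2.INTER_CUBIC))
```

```text
25.65 [582.2  47.3 201.4] [0.2 0.  0.5]
```

Run:
```python
import cv2,numpy as np
a,b,k=[cv2.imread(f'pics/{n}.png').astype(int) for n in 'jlk']
for nm,(x0,y0,x1,y1) in dict(trigger=(225,225,320,285),jar=(445,235,540,400),post=(365,350,405,435),plate=(150,370,220,400)).items():
    print(nm,abs(a-b)[y0:y1,x0:x1].mean().round(1),"vs squeezing",abs(a-k)[y0:y1,x0:x1].mean().round(1))
```

```text
trigger 0.9 vs squeezing 12.1
jar 0.7 vs squeezing 2.9
post 1.1 vs squeezing 2.1
plate 0.8 vs squeezing 1.8
```

>>> step_arm --targets "0 0 0 0 -0.03 -1.5 94;0 0 0 0 -0.03 -3 94;0 0 0 0 -0.03 -4.4 94;0 0 0 0 -0.03 -5.05 94;0 0 0 0 -0.03 -5.05 94;0 0 0 0 -0.03 -5.05 60;0 0 0 0 -0.03 -5.05 30;0 0 0 0 -0.03 -5.05 12;0 0 0 0 -0.03 -5.05 12;0 0 0 0 -0.03 -5.05 12;0 0 0 0 -0.03 -5.05 12;0 0 0 0 -0.03 -5.05 12" --grip_force 30

```text
t: 27.2
tcp_pos: [582.3, 45.2, 50.6]
tool_rot: [0.021, 1.0, 0.0, -0.0]
wrist_force: [-1.0, -0.6, -0.2]
finger_gap: 0.292
```

>>> step_arm --targets "0 0 0 0 0 0 12;0 0 0 0 0 0 12;0 0 0 0 0 0 12;0 0 0 0 0 0 12"

```text
t: 27.7
tcp_pos: [582.4, 46.7, 50.6]
tool_rot: [0.02, 1.0, 0.001, 0.0]
wrist_force: [0.2, 5.1, -0.1]
finger_gap: 0.213
```

>>> step_arm --targets "0 0 0 -0.08 0.05 0 12;0 0 0 -0.16 0.05 0 12;0 0 0 -0.24 0.06 0 12;0 0 0 -0.35 0.06 0 12;0 0 0 -0.5 0.07 0 12;0 0 0 -0.75 0.08 0 12;0 0 0 -1.05 0.09 0 12;0 0 0 -1.35 0.1 0 12;0 0 0 -1.65 0.11 0 12;0 0 0 -1.95 0.12 0 12;0 0 0 -2.2 0.13 0 12;0 0 0 -2.3 0.135 0 12"

```text
t: 29.2
tcp_pos: [512.7, 49.6, 50.6]
tool_rot: [0.021, 1.0, 0.0, -0.0]
wrist_force: [1.0, 5.3, -2.5]
finger_gap: 0.211
```

>>> step_arm --targets "0 0 0 -0.15 0.05 0 12;0 0 0 -0.4 0.07 0 12;0 0 0 -0.65 0.08 0 12;0 0 0 -0.9 0.09 0 12;0 0 0 -1.1 0.1 0 12;0 0 0 -1.2 0.1 0 12;0 0 0 -1.3 0.1 0 12;0 0 0 -1.38 0.1 0 12;0 0 0 -1.45 0.1 0 12;0 0 0 -1.5 0.1 0 12;0 0 0 -1.5 0.1 0 12"

```text
t: 30.58
tcp_pos: [472.0, 51.5, 50.8]
tool_rot: [0.021, 1.0, -0.001, 0.004]
wrist_force: [11.9, -3.9, -13.6]
finger_gap: 0.209
```

Stopped 110 mm from home with 12 N resisting, so this is the front stop. Easing off, letting go, lifting.

>>> step_arm --targets "0 0 0 0.08 0 0 12;0 0 0 0.08 0 0 12;0 0 0 0.08 0 0 30;0 0 0 0.08 0 0 60;0 0 0 0.08 0 0 80;0 0 0 0.08 0 0 80;0 0 0 0.08 0 1.5 80;0 0 0 0.08 0 3 80;0 0 0 0.08 0 5 80;0 0 0 0.08 0 5 80;0 0 0 0.08 0 5 80"

```text
t: 31.95
tcp_pos: [470.4, 52.3, 200.3]
tool_rot: [0.02, 1.0, 0.0, -0.0]
wrist_force: [-0.6, 0.7, -0.0]
finger_gap: 0.851
```

Run:
```python
from h import *
s=env.observe(); print(s["t"],s["tcp_pos"].round(1),s["wrist_force"].round(1),s["finger_gap"])
d=env.capture("side"); cv2.imwrite("pics/side_end.png",d)
g=cv2.resize(d[130:250,205:355],None,fx=4,fy=4,interpolation=cv2.INTER_CUBIC)
# template-match jar+tray and post from the after-placing view g.png
ref=cv2.imread("pics/g.png")
for nm,(x0,y0,x1,y1) in dict(lid=(262,225,340,270),post=(195,320,232,395),tray=(300,345,390,390),trigger=(185,175,250,220)).items():
    r=cv2.matchTemplate(g,ref[y0:y1,x0:x1],cv2.TM_CCOEFF_NORMED);_,v,_,l=cv2.minMaxLoc(r);print(nm,round(v,3),"shift px",(np.array(l)-[x0,y0])/4)
print("px per mm x:",(proj("side",[[580,47,40]])-proj("side",[[574,47,40]])).round(2),"for 6mm")
for k,z in(("handle",70),("jar",33),("seat",33)):
    for m in env.mark_of("side",k)[:1]: print(k,onz("side",m["xy"],z).round(1))
for x in("mug","tub","shaker","sauce","bowl","carton"):
    m=env.mark_of("side",x); print(x,onz("side",m[0]["xy"],0).round() if m else None)
```

```text
31.95 [470.4  52.3 200.3] [-0.6  0.7 -0. ] 0.8507098347447891
lid 0.968 shift px [-1.5  0.5]
post 0.979 shift px [-1.75  0.75]
tray 0.976 shift px [-1.5   0.75]
trigger 0.843 shift px [ 15.5  -30.75]
px per mm x: [[ 1.3  -0.65]] for 6mm
handle [454.5  40.1  70. ]
jar [558.3  53.6  33. ]
seat [573.4  42.3  33. ]
mug [ 351. -468.    0.]
tub [ 588. -241.    0.]
shaker [ 428. -240.    0.]
sauce [653. 433.   0.]
bowl [ 750. -249.    0.]
carton [413. 413.   0.]
```

```bash
python3 -c "
from workcell import env
env.job_done()"
```

```text
the job is handed in; nothing more can be done
```

I ran the whole sequence and handed the job in at about 32 s of the 72 s allowed. The hand-in gave no verdict.

**What I did**
- I set the jar down in the tray and let go.
- I pushed the tray in until it met its end stop.
- I squeezed the trigger for well over a second and released it.
- I pulled the tray back out to its front stop and lifted clear.

**Last checks**
- **Tray:** it travelled about 110 mm back from home and stopped with 12 N resisting. It now sits about 7 mm further out than where I placed the jar, in line with the 5–6 mm I estimated it started from the stop.
- **Jar:** in the side picture the lid and tray moved by the same amount, so the jar still stands where I put it.
- **Robot:** the gripper is open and clear, with the wrist force near zero.
- **Bystanders:** the ones I rechecked are where they were, apart from an 18 mm shift in the carton's reading, which I take as noise since the arm never went near it. I did not recheck the spatula.

**Less certain**
- **Squeeze:** the fingers stopped at about 48 mm, not 46 mm, even at 30 N. I took that as the flat pad bearing on the tilted blade at its stop. It first stopped with an uneven sideways force of 13 N, because my y estimate for the grip was about 5 mm off, and I re-centred before continuing.
- **Trigger at the end:** the last picture match failed because the gripper hid it. The picture taken just after release matched the unsqueezed one.
- **Network marks:** the side-camera marks for jar, seat and handle were up to about 20 mm off, so I relied on the contact readings and picture matching instead.

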